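Renew the modules of a meter chassis and lock them with the retaining bar

TASK

Get the meter chassis ready for test: turn the counter's blue reset knob back to its zero stop, pull every worn module (grey, red fin) out of the chassis and lay it flat on the floor of the orange scrap tray, and slide every black module with a yellow fin that lies on the bench, copper end first, fully home into a free bay (any bay, one module each). Once all the black modules are in and the worn ones out, lay the retaining bar across the two saddle posts in front of the fins, centred, level and fully down in both seats. Leave the spanner, the coil, the relay and the jar where they are.

Things in the scene. Friction and masses are not known exactly. Their poses are not given: they have to be found in the camera images.
- chassis: fixed blue-grey meter chassis. Origin on the bench under the middle of the bay mouths; x points into the bays. Four bays in a row along y, 54 mm pitch, each 45 wide between 9 mm walls with rounded noses, 46 deep to a back stop, 27 high inside; clear roof, top 36 mm above the bench. Their floor, 6 mm above the bench, runs on as a sill 70 mm in front of the mouths, so loaded modules sit level
- bay1 (a point): point of the chassis where the origin of a module lies when it is fully home in bay 1: on the sill, 6 mm above the bench, 5 mm in front of the mouth, on the bay's centre line, 81 mm from the chassis middle toward -y; axes as the chassis
- bay2 (a point): point of the chassis where the origin of a module lies when it is fully home in bay 2: on the sill, 6 mm above the bench, 5 mm in front of the mouth, on the bay's centre line, 27 mm from the chassis middle toward -y; axes as the chassis
- bay3 (a point): point of the chassis where the origin of a module lies when it is fully home in bay 3: on the sill, 6 mm above the bench, 5 mm in front of the mouth, on the bay's centre line, 27 mm from the chassis middle toward +y; axes as the chassis
- bay4 (a point): point of the chassis where the origin of a module lies when it is fully home in bay 4: on the sill, 6 mm above the bench, 5 mm in front of the mouth, on the bay's centre line, 81 mm from the chassis middle toward +y; axes as the chassis
- saddles (a point): chassis point where the seated bar's origin lies: midway between two saddle posts that stand 124 mm either side, 48 mm in front of the bay mouths; at seat height, 31 mm above the bench, 3 mm above loaded modules; axes as chassis. Posts are 18 mm wide in y. Each seat is a notch open upward, 25 mm wide at the seat, between two 17 mm high lips that lean outward
- module1: black module, may be absent, lying flat: 102 (x) x 42 (y) x 22 mm, 0.14 kg, copper contacts on the +x end, which enters the bay first. Upright yellow fin on top to grip by, 24 long (x) x 12 thick (y), rising to 47 mm, centred 15 mm toward -x of the middle. Origin: centre of the underside. Home, the +x end touches the back stop and 56 mm stay outside
- module2: black module, may be absent, lying flat: 102 (x) x 42 (y) x 22 mm, 0.14 kg, copper contacts on the +x end, which enters the bay first. Upright yellow fin on top to grip by, 24 long (x) x 12 thick (y), rising to 47 mm, centred 15 mm toward -x of the middle. Origin: centre of the underside. Home, the +x end touches the back stop and 56 mm stay outside
- module3: black module, may be absent, lying flat: 102 (x) x 42 (y) x 22 mm, 0.14 kg, copper contacts on the +x end, which enters the bay first. Upright yellow fin on top to grip by, 24 long (x) x 12 thick (y), rising to 47 mm, centred 15 mm toward -x of the middle. Origin: centre of the underside. Home, the +x end touches the back stop and 56 mm stay outside
- module4: black module, may be absent, lying flat: 102 (x) x 42 (y) x 22 mm, 0.14 kg, copper contacts on the +x end, which enters the bay first. Upright yellow fin on top to grip by, 24 long (x) x 12 thick (y), rising to 47 mm, centred 15 mm toward -x of the middle. Origin: centre of the underside. Home, the +x end touches the back stop and 56 mm stay outside
- bar: aluminium retaining bar, 270 long (its y) x 20 (x) x 12 mm thick, 0.22 kg, with an upright green grip in the middle, 22 (x) x 12 (y) mm, rising to 41 mm above the underside. Origin: centre of the underside. Either end may be left. Seated, it runs over the front ends of the modules, 6 mm in front of their yellow fins
- counter: fixed blue-grey pulse counter box, 100 (x) x 110 (y) x 50 mm high, with a row of white number wheels and a blue reset knob on top; stands left or right of the chassis. Origin at the centre of its underside
- reset (a joint): turn of the counter's knob in rad: 0 at its hard zero stop, growing clockwise seen from above; starts at 0.9 to 2.5, so turn it anticlockwise. Friction about 0.04 N m; stays where left. At 0 the knob's bar grip lies along the counter's x axis, the white mark on it toward the white index mark and number wheels (counter's -x side)
- reset_grip (a point): on the axis of the blue knob, at the height to grip, 87 mm above the bench: upright bar grip 42 mm long, 14 thick, top 7 mm above this point, on a disc whose top is 23 mm below it; its frame turns with the knob, x along the bar grip
- tray: fixed orange open scrap tray, outside 160 (x) x 125 (y) x 24 mm high, walls and floor 4 mm; stands on the side of the chassis where the counter does not. Origin at the centre of its underside
- tray_floor (a point): centre of the inner floor of the scrap tray, 4 mm above the bench; the floor is 152 (x) x 117 (y) mm, room for two modules side by side along x
- worn1: worn module, may be absent: same shape, size, mass and origin as the black modules but grey with a red fin; starts fully home in bay 1 of the chassis, free to be pulled straight out (toward the chassis's -x)
- worn2: worn module, may be absent: same shape, size, mass and origin as the black modules but grey with a red fin; starts fully home in bay 2 of the chassis, free to be pulled straight out (toward the chassis's -x)
- worn3: worn module, may be absent: same shape, size, mass and origin as the black modules but grey with a red fin; starts fully home in bay 3 of the chassis, free to be pulled straight out (toward the chassis's -x)
- worn4: worn module, may be absent: same shape, size, mass and origin as the black modules but grey with a red fin; starts fully home in bay 4 of the chassis, free to be pulled straight out (toward the chassis's -x)
- spanner: bystander, not part of the job: steel spanner lying on the bench, origin under its middle
- coil: bystander, not part of the job: copper coil standing on the bench, 27 mm across, 20 mm high. Origin at the centre of its underside
- relay: bystander, not part of the job: orange relay, 26 x 22 x 18 mm. Origin at the centre of its underside
- jar: bystander, not part of the job: closed glass jar, 60 mm across, 75 mm high. Origin at the centre of its underside
Mind the look-alikes: they are no part of the job. What is shaped like the worn4 but pink or turquoise is not meant.

How it is judged:
By the outcome, as a careful person would: the job done as asked, in the order asked, and still so for the second after the job is handed in, with the robot touching nothing.
Of worn1, worn2, worn3, worn4 only 1 to 2 are there at a start; the rules pass over those that are not, and their reading is None.
Of module1, module2, module3, module4 only 3 to 4 are there at a start; the rules pass over those that are not, and their reading is None.
At some moment in a run one of module1, module2, module3, module4 may be knocked a few centimetres aside while the robot is not near it.
Once in a run the grip may slacken for a moment while it holds something.
It also fails if it takes over 208 s, if anything falls off the work surface, if the arm or the gripper's body presses on something with over 40 N, if the wrist force passes 120 N, or if a joint passes its speed limit or range.

ROBOT

A 6-joint arm with a two-finger parallel gripper is mounted at the origin on the work surface. World frame = base frame: x ahead of the robot, y to its left, z up, the work surface at z = 0. Lengths are in m, angles in rad, forces in N, time in s.
With the tool pointing down it reaches from about 0.325 to 0.925 m from the base axis. Payload 3.1 kg.
Tool frame: the origin (TCP) lies on the centre line of the jaws, within the pads' length; the fingertips stand 11 mm ahead of it and the grasp point (between the pads) lies 8 mm behind it (ctrl.tcp_to_tips is the z of the fingertips in the tool frame, in m); z points along the fingers, y is the line along which they close (so a half turn about z gives the same grasp; the last joint's range is limited). The gripper opens to 85 mm and grips with 20 to 120 N. Pads are 22 mm wide; open, the fingers measure 114 mm over their backs; the gripper's body (76 mm by 85 mm) begins 54 mm behind the grasp point. The pads swing forward as they close: fully open they stand 13 mm farther back than shut.
Start: joints at [-1.282, 0.217, 1.613, -0, 1.311, -0.112], TCP at [0.244, -0.575, 0.242] pointing down, gripper open.
Joint ranges: [-2.75, 2.75], [-0.78, 2.1], [0.31, 2.55], [-1.13, 4.27], [0.13, 2.63], [-2.58, 2.58]. Speed limits (rad/s): [2.79, 2.79, 3.14, 3.14, 3.14, 3.14].

INTERFACE

Orientations are given as a rotation vector (axis times angle).
In Python, from workcell import ctrl, set_gripper, ik, sense, imaging, workorder, spotter gives the robot as it stands. The module is installed in compiled form; this text tells all that it offers. Calls block until the motion is done:
- ctrl.movep(position, orientation): joint-space move of the TCP to a pose.
- ctrl.move_l(position, orientation=None, max_speed=0.15, until_force=None): straight line of the TCP; orientation=None keeps the orientation; max_speed is the mean speed in m/s. With until_force (N) it stops when the force on the tool has changed by that much, and returns True; else False.
- ctrl.movej(angles): joint-space move.
- set_gripper(opening, grasp_force=None): finger opening in m; grasp_force is the grip in N (None keeps the last); returns when the fingers have stopped.
- ctrl.sleep(seconds).
- ik(position, orientation): joint angles nearest the present ones, or None.
- sense(): the state.
- imaging.get_image(name): name is "side" or "top"; returns the picture (420x560x3 uint8, blue, green, red); there is no depth.
- imaging.get_calibration(name): a dict with "K" (3x3 intrinsics, pixels), "k1" (the pictures are not rectified: a ray, as slopes to the right and down, at radius r is drawn at 1 + k1 r^2 times it, then the intrinsics apply), "R" (3x3) and "t" (3): a world point X has camera coordinates R X + t. Camera axes: x right, y down, z forward; pixel columns grow to the right and rows downward; lengths in m; the calibration is good to about 2 mm. A picture is of the moment at which its call begins. get_calibration takes no time and is no camera call.
A pose or a line that the arm cannot do raises ctrl.PlanningError and nothing moves.
- workorder.sign_off(): hands the job in; it is judged then, once.
Trained networks look in the newest picture that a camera, given by its name, has taken for a name from the list of things; names that differ only in an ending like _2 or _b are one class to them, and where a whole thing is asked for, a point or a joint stands for the part that bears it (a point fixed in the world has none). Each returns a list of dicts, best first, with "score" (0 to 1); they miss things now and then, are a little off and sometimes report something else, mostly with a low value. They report only what shows in the picture. A call takes as long as a camera call. They do not tell look-alikes from the thing itself.
- spotter.silhouettes(camera, query): "pixels" (420x560 bool, what is visible of it) and "xy" ([column, row] in pixels, amid what is visible of it).
- spotter.pinpoint(camera, query): "xy" ([column, row] in pixels: a listed point, or the origin of a listed thing).
The state is a dict: "t": time; "joint_positions": joint angles; "joint_vel": joint speeds; "effort": joint torques, N m; "position": TCP position; "ee_rot": TCP orientation; "contact_force": force on the tool from outside, world axes, zero at the start; "torque": the same for the moment, N m; "grip_width": finger opening in m; "grip_force": force on a finger pad.
Only numpy, scipy, OpenCV 4.12 (cv2) and the standard library are available. Lean on these libraries where they do the work, as an engineer would, in place of code of your own. Each camera call takes 0.05 s, during which the arm holds its last target. There are 200 camera calls.

## Working session

There is one attempt and no reset: what is moved stays moved. The work goes in short steps, each a Python script; the robot and the scene stay as the last script left them, time stands still between calls to the robot, and variables do not carry over. Pictures are saved under pics/ and viewed, at most 14 in all, crops included, and the job is handed in when it is done.

```bash
mkdir -p pics; ls; python3 - <<'E'
from workcell import ctrl, sense, imaging, spotter
import cv2, numpy as np
for n in("top","side"):
    cv2.imwrite(f"pics/{n}0.png",imaging.get_image(n))
    c=imaging.get_calibration(n); print(n,c)
    print("cam pos",-np.array(c["R"]).T@np.array(c["t"]))
for n in("top",):
    for q in("chassis","module1","worn1","bar","counter","reset_grip","tray","tray_floor","bay1","bay4","saddles"):
        print(n,q,[(np.round(d["xy"]).tolist(),round(d["score"],2)) for d in spotter.pinpoint(n,q)])
print(sense()["t"],ctrl.tcp_to_tips)
E
```

```text
pics
top {'K': array([[447.99307733,   0.        , 279.00827222],
       [  0.        , 447.99307733, 202.86093295],
       [  0.        ,   0.        ,   1.        ]]), 'k1': 0.014079233356762796, 'R': array([[-0.00192778, -0.99992317, -0.01224462],
       [-0.99859318,  0.00257377, -0.0529626 ],
       [ 0.05299005,  0.01212529, -0.99852142]]), 't': array([1.29851310e-03, 4.79120168e-01, 1.35650781e+00])}
cam pos [ 0.40656722 -0.01638279  1.37989346]
side {'K': array([[543.09924951,   0.        , 277.4934067 ],
       [  0.        , 543.09924951, 217.63693988],
       [  0.        ,   0.        ,   1.        ]]), 'k1': -0.00017430131749199824, 'R': array([[-0.94060924, -0.33932177, -0.01072391],
       [-0.21475448,  0.61917625, -0.75531535],
       [ 0.26293493, -0.70815359, -0.65527377]]), 't': array([0.4814615 , 0.16744061, 1.46635184])}
cam pos [0.10327063 1.09809744 1.09249551]
top chassis [([276.0, 148.0], 0.81), ([304.0, 152.0], 0.24)]
top module1 [([215.0, 210.0], 0.88), ([389.0, 215.0], 0.83), ([350.0, 209.0], 0.75), ([176.0, 225.0], 0.62)]
top worn1 [([141.0, 119.0], 0.86), ([163.0, 282.0], 0.82), ([304.0, 151.0], 0.81), ([249.0, 147.0], 0.72), ([279.0, 159.0], 0.27)]
top bar [([275.0, 209.0], 0.84)]
top counter [([180.0, 158.0], 0.83)]
top reset_grip [([177.0, 149.0], 0.67), ([132.0, 188.0], 0.46)]
top tray [([386.0, 157.0], 0.57)]
top tray_floor [([385.0, 158.0], 0.96)]
top bay1 [([307.0, 149.0], 0.97), ([250.0, 148.0], 0.94), ([269.0, 148.0], 0.85), ([281.0, 150.0], 0.65)]
top bay4 [([307.0, 149.0], 0.97), ([250.0, 148.0], 0.94), ([269.0, 148.0], 0.85), ([281.0, 150.0], 0.65)]
top saddles [([182.0, 160.0], 0.45), ([426.0, 204.0], 0.35)]
0.65 0.011
```

```bash
python3 - <<'E'
import cv2
a=cv2.imread("pics/top0.png")
cv2.imwrite("pics/top0c.png",cv2.resize(a[80:320,110:450],None,fx=2.35,fy=2.35,interpolation=cv2.INTER_CUBIC))
E
```

```text
(no output)
```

View pics/top0c.png

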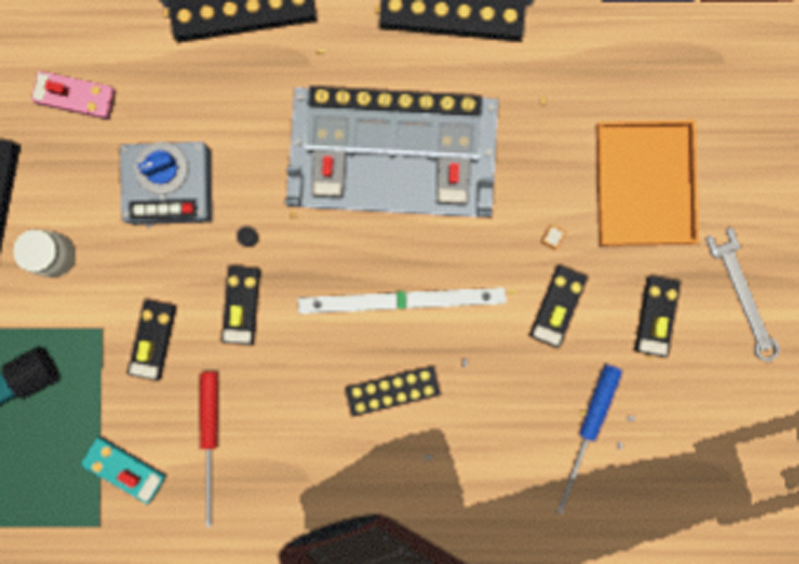

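View pics/side0.png

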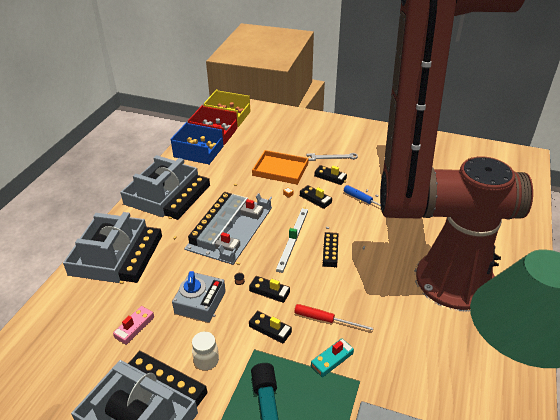

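```bash
cat > h.py <<'E'
from workcell import ctrl, set_gripper, ik, sense, imaging, workorder, spotter
import cv2, numpy as np
from scipy.optimize import minimize
from scipy.spatial.transform import Rotation as Rn
C={n:imaging.get_calibration(n) for n in("top","side")}
def proj(n,X):
    c=C[n]; p=np.atleast_2d(X)@np.array(c["R"]).T+np.array(c["t"]).ravel()
    s=p[:,:2]/p[:,2:]; s=s*(1+c["k1"]*(s**2).sum(1,keepdims=True))
    return s*[c["K"][0,0],c["K"][1,1]]+[c["K"][0,2],c["K"][1,2]]
def unproj(n,uv,z):
    c=C[n]; d=(np.array(uv,float)-[c["K"][0,2],c["K"][1,2]])/[c["K"][0,0],c["K"][1,1]]; s=d.copy()
    for _ in range(5): s=d/(1+c["k1"]*(s@s))
    R=np.array(c["R"]); o=-R.T@np.array(c["t"]).ravel(); r=R.T@np.append(s,1)
    return o+r*(z-o[2])/r[2]
def box(cx,cy,lx,ly,z0,z1):
    return np.array([[cx+a*lx/2,cy+b*ly/2,z] for a in(-1,1) for b in(-1,1) for z in(z0,z1)])
def place(B,x,y,a,z=0):
    c,s=np.cos(a),np.sin(a)
    return B@np.array([[c,s,0],[-s,c,0],[0,0,1]])+[x,y,z]
MOD=[box(0,0,.102,.042,0,.022),box(-.015,0,.024,.012,.022,.047)]
FIN=[MOD[1]]
BAR=[box(0,0,.02,.27,0,.012),box(0,0,.022,.012,.012,.041)]
TRAY=[box(0,0,.16,.125,0,.024)]
CNT=[box(0,0,.1,.11,0,.05)]
KG=[box(0,0,.042,.014,-.023,.007)]
S=4
def render(n,boxes,x,y,a,z,win):
    u0,v0,u1,v1=win; im=np.zeros(((v1-v0)*S,(u1-u0)*S),np.uint8)
    for b in boxes:
        p=(proj(n,place(b,x,y,a,z))+.5-[u0,v0])*S-.5
        cv2.fillConvexPoly(im,np.round(cv2.convexHull(p.astype(np.float32))*16).astype(np.int32),255,shift=4)
    return cv2.GaussianBlur(im.astype(np.float32)/255,(0,0),S*1.)
def fit(masks,boxes,p0,z=0,da=.15):
    """masks {cam:bool image}; pose x,y,yaw best matching both"""
    W={}
    for n,m in masks.items():
        v,u=np.nonzero(m); w=(u.min()-8,v.min()-8,u.max()+9,v.max()+9); w=tuple(np.clip(w,0,[560,420]*2))
        t=cv2.resize(m[w[1]:w[3],w[0]:w[2]].astype(np.float32),None,fx=S,fy=S,interpolation=cv2.INTER_LINEAR)
        W[n]=(w,cv2.GaussianBlur(t,(0,0),S*.8),m.sum())
    f=lambda p:sum(((render(n,boxes,*p,z,w)-t)**2).sum()/S/S/a for n,(w,t,a) in W.items())
    s=np.array([[0,0,0],[.008,0,0],[0,.008,0],[0,0,da]])+p0
    r=minimize(f,p0,method="Nelder-Mead",options=dict(initial_simplex=s,xatol=1e-4,fatol=1e-5,maxiter=200))
    return r.x,r.fun
def shots():
    return {n:imaging.get_image(n) for n in C}
def sils(q,z=.02,smin=.3):
    """matched silhouettes in both cameras: list of {cam:mask}, xy"""
    D={n:spotter.silhouettes(n,q) for n in C}; out=[]
    for d in D["top"]:
        if d["score"]<smin: continue
        P=unproj("top",d["xy"],z); c=[(np.hypot(*(unproj("side",e["xy"],z)-P)[:2]),i) for i,e in enumerate(D["side"])]
        m={"top":d["pixels"]}
        if c and min(c)[0]<.03: m["side"]=D["side"][min(c)[1]]["pixels"]
        out.append((m,P,d["score"]))
    return out
def modules():
    shots(); L=[]
    for m,P,s in sils("module1"):
        p=min((fit(m,MOD,[P[0],P[1],a0]) for a0 in(-.3,0,.3)),key=lambda r:r[1])
        L.append((p[0],p[1],len(m),s))
    return L
def rv(yaw): # tool down, tool x along yaw
    c,s=np.cos(yaw),np.sin(yaw)
    return Rn.from_matrix(np.array([[c,s,0],[s,-c,0],[0,0,-1]])).as_rotvec()
E
cat > m1.py <<'E'
from h import *
I=shots()
for L in modules(): print("mod",np.round(L[0],4),round(L[1],3),L[2:])
H={n:cv2.cvtColor(I[n],cv2.COLOR_BGR2HSV) for n in C}
def red(h): return ((h[...,0]<8)|(h[...,0]>172))&(h[...,1]>150)&(h[...,2]>90)
for m,P,s in sils("worn1"):
    p,f=fit(m,MOD,[P[0],P[1],0],z=.006); 
    fm={}
    for n in C:
        u,v=proj(n,place(np.array([[-.015,0,.04]]),*p,.006))[0]; k=np.zeros((420,560),bool)
        k[int(v)-9:int(v)+10,int(u)-9:int(u)+10]=1; k&=red(H[n]); 
        if k.sum()>10: fm[n]=k
    print("worn",P.round(3),p.round(4),round(f,3),len(m),s,"fin",[(n,k.sum()) for n,k in fm.items()],end=" ")
    if len(fm)==2:
        a=fit(fm,FIN,p,z=.006); print(a[0].round(4),round(a[1],3),[ (n,fit({n:fm[n]},FIN,p,z=.006)[0].round(4)) for n in fm])
    else: print()
for q,B,z in(("bar",BAR,0),("tray",TRAY,0),("counter",CNT,0)):
    for m,P,s in sils(q)[:2]:
        p,f=fit(m,B,[P[0],P[1],0],z=z); print(q,p.round(4),round(f,3),len(m),s, [fit({n:m[n]},B,p)[0].round(4) for n in m])
for n in C:
    print(n,"reset",[(np.round(d["xy"],1),d["pixels"].sum(),round(d["score"],2)) for d in spotter.silhouettes(n,"reset")])
    print([(d["xy"],round(d["score"],2)) for d in spotter.pinpoint(n,"reset_grip")])
c=cv2.resize(I["top"][130:180,150:215],None,fx=6,fy=6,interpolation=cv2.INTER_CUBIC)
d=cv2.resize(I["side"][265:320,165:235],None,fx=5.45,fy=5.45,interpolation=cv2.INTER_CUBIC)
cv2.imwrite("pics/knob.png",np.hstack([c,d[:300] if d.shape[0]>=300 else cv2.copyMakeBorder(d,0,300-d.shape[0],0,0,0)]))
print(sense()["t"])
E
python3 m1.py
```

```text
mod [ 0.4589 -0.2092 -0.4115] 0.092 (2, 0.9)
mod [ 0.4455 -0.3361 -0.2321] 0.11 (2, 0.78)
mod [ 0.4161  0.3215 -0.2029] 0.029 (2, 0.77)
mod [ 0.4616  0.2059 -0.0877] 0.07 (2, 0.59)
mod [ 0.6241  0.3069 -0.9646] 0.499 (1, 0.31)
worn [ 0.632 -0.079  0.02 ] [ 0.6436 -0.0734 -0.0608] 0.905 2 0.75 fin [('top', np.int64(27)), ('side', np.int64(66))] [ 0.6421 -0.0747 -0.2231] 0.153 [('top', array([ 0.6416, -0.0738, -0.1458])), ('side', array([ 0.6438, -0.0731, -0.0553]))]
worn [0.245 0.353 0.02 ] [0.2484 0.357  1.0419] 0.116 2 0.66 fin [('top', np.int64(30)), ('side', np.int64(92))] [0.2443 0.3572 1.2401] 0.401 [('top', array([0.2456, 0.3547, 1.1135])), ('side', array([0.2461, 0.3595, 1.1005]))]
worn [0.625 0.098 0.02 ] [0.6553 0.0904 0.0336] 1.125 2 0.6 fin [('top', np.int64(24)), ('side', np.int64(76))] [0.6519 0.0913 0.0941] 0.264 [('top', array([0.6508, 0.0926, 0.1639])), ('side', array([0.6527, 0.0907, 0.0408]))]
worn [0.737 0.426 0.02 ] [0.7356 0.4287 1.3549] 0.066 2 0.58 fin [('top', np.int64(23)), ('side', np.int64(27))] [0.7491 0.4483 0.7875] 2.62 [('top', array([0.7472, 0.4506, 0.9646])), ('side', array([0.7538, 0.4437, 0.7761]))]
bar [ 0.4665 -0.0046  0.0464] 0.036 2 0.95 [array([ 0.4665, -0.0066,  0.0467]), array([ 0.4666, -0.0033,  0.045 ])]
tray [ 0.6504 -0.3108  0.5539] 0.84 1 0.54 [array([ 0.6504, -0.3108,  0.5539])]
counter [0.6182 0.3    0.0268] 0.017 2 0.87 [array([0.6174, 0.3002, 0.0271]), array([0.6189, 0.299 , 0.0341])]
top reset [(array([179. , 152.5]), np.int64(159), 0.7)]
[([277.0, 149.1], 0.74), ([303.5, 150.6], 0.71), ([178.0, 149.6], 0.56)]
side reset [(array([192.3, 282.9]), np.int64(245), 0.53)]
[([189.8, 276.1], 0.53)]
1.55
```

```bash
cat > m2.py <<'E'
from h import *
I=shots(); H={n:cv2.cvtColor(I[n],cv2.COLOR_BGR2HSV) for n in C}
def win(n,X,r):
    u,v=proj(n,X)[0]; k=np.zeros((420,560),bool); k[max(0,int(v)-r):int(v)+r+1,max(0,int(u)-r):int(u)+r+1]=1; return k
h=H
red={n:((h[n][...,0]<8)|(h[n][...,0]>172))&(h[n][...,1]>130)&(h[n][...,2]>70) for n in C}
fins=[place(FIN[0],-.005,s*.081,0,.006) for s in(-1,1)]
for cams in(["top","side"],["top"],["side"]):
    ms={n:(win(n,[.627,-.074,.045],9)|win(n,[.637,.0915,.045],9))&red[n] for n in cams}
    p,f=fit(ms,fins,[.652,.009,-.06],da=.03); print("chassis",cams,p.round(4),round(f,3))
    if len(cams)==2: ch=p
org={n:(h[n][...,0]>7)&(h[n][...,0]<20)&(h[n][...,1]>200)&win(n,[.648,-.318,.01],40) for n in C}
for n in C:
    nl,lb,st,_=cv2.connectedComponentsWithStats(org[n].astype(np.uint8)); org[n]=lb==1+st[1:,4].argmax()
for cams in(["top","side"],["top"],["side"]):
    p,f=fit({n:org[n] for n in cams},TRAY,[.65,-.318,-.02]); print("tray",cams,p.round(4),round(f,3))
    if len(cams)==2: tr=p
# overlay
V={n:cv2.resize(I[n],None,fx=3,fy=3,interpolation=cv2.INTER_CUBIC) for n in C}
def dr(X,col,cl=False):
    for n in C: cv2.polylines(V[n],[np.round((proj(n,X)+.5)*3-.5).astype(int)],cl,col,1,cv2.LINE_AA)
R=lambda x0,x1,y0,y1,z:np.array([[x0,y0,z],[x1,y0,z],[x1,y1,z],[x0,y1,z]])
for r,c in((R(-.07,0,-.1125,.1125,.006),(0,255,0)),(R(-.0605,-.0355,.115,.133,.031),(0,0,255)),(R(-.0605,-.0355,-.133,-.115,.031),(0,0,255)),(R(0,.046,-.1125,.1125,.036),(255,0,255))): dr(place(r,*ch),c,True)
dr(place(R(-.08,.08,-.0625,.0625,.024),*tr),(255,0,0),True)
cv2.imwrite("pics/ov.png",np.vstack([V["top"][330:610,640:1280][:, :],V["side"][540:840,500:1140]]))
np.save("ch.npy",ch); np.save("tr.npy",tr)
E
python3 m2.py
```

```text
chassis ['top', 'side'] [ 0.6517  0.0084 -0.0591] 0.133
chassis ['top'] [ 0.6509  0.0083 -0.0597] 0.102
chassis ['side'] [ 0.6527  0.008  -0.0562] 0.02
tray ['top', 'side'] [ 0.611  -0.2945  0.3328] 0.421
tray ['top'] [ 0.6233 -0.2807  0.08  ] 0.098
tray ['side'] [ 0.6187 -0.3222  0.024 ] 0.007
```

View pics/ov.png

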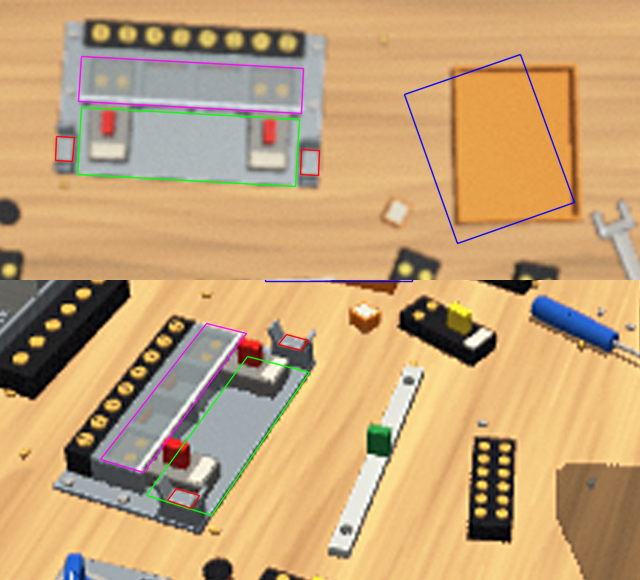

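View pics/knob.png

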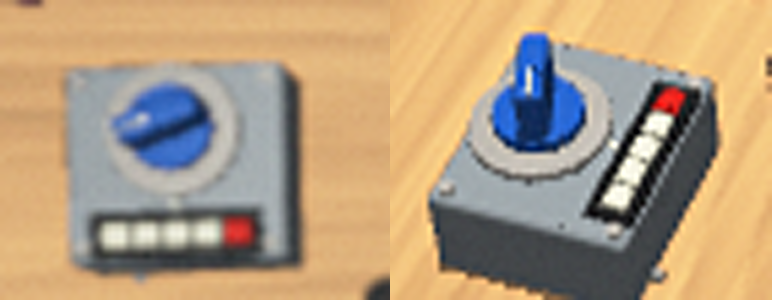

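```bash
cat > m3.py <<'E'
from h import *
I=shots(); H={n:cv2.cvtColor(I[n],cv2.COLOR_BGR2HSV) for n in C}
print("tray corners",[unproj("top",((640+u)/3,(330+v)/3),.024)[:2].round(3) for u,v in((452,66),(578,66),(455,222),(580,220))])
t=np.linspace(0,6.28,24,endpoint=False)
disc=np.array([[.021*np.cos(a),.021*np.sin(a),z] for a in t for z in(-.030,-.023)])
ms={}
for n in C:
    h=H[n]; k=(h[...,0]>100)&(h[...,0]<125)&(h[...,1]>140); w=np.zeros_like(k); u,v=proj(n,[.625,.31,.08])[0].astype(int); w[v-18:v+19,u-18:u+19]=1; ms[n]=k&w; print(n,ms[n].sum())
for r in(.019,.021,.023):
    d=disc.copy(); d[:,:2]*=r/.021
    for a0 in(-.3,-1.1): 
        p,f=fit(ms,[KG[0],d],[.635,.308,a0],z=.087,da=.3); print(r,p.round(4),round(f,4))
# ready ik for both yaws
E
python3 m3.py
```

```text
tray corners [array([ 0.694, -0.259]), array([ 0.693, -0.387]), array([ 0.535, -0.261]), array([ 0.537, -0.386])]
top 129
side 225
0.019 [ 0.632   0.3005 -0.8488] 0.1715
0.019 [ 0.6321  0.3007 -0.889 ] 0.1696
0.021 [ 0.6326  0.3007 -0.9591] 0.1949
0.021 [ 0.6325  0.3005 -0.8919] 0.1965
0.023 [ 0.6328  0.3008 -0.9231] 0.3383
0.023 [ 0.6328  0.3004 -0.9065] 0.3375
```

```bash
cat >> h.py <<'E'
def yawfor(p,yaws):
    """pick half-turn so that all yaws (offsets same) are reachable with |j6| small"""
    best=None
    for k in(0,np.pi,-np.pi):
        js=[ik(p,rv(y+k)) for y in yaws]
        if any(j is None for j in js): continue
        s=max(abs(j[5]) for j in js)
        if best is None or s<best[0]: best=(s,k)
    return best
def st(m=""):
    s=sense(); print(m,"t",round(s["t"],2),"p",np.round(s["position"],4),"F",np.round(s["contact_force"],1),"T",np.round(s["torque"],2),"w",round(s["grip_width"],4),"gf",round(s["grip_force"],1)); return s
E
cat > k.py <<'E'
from h import *
P=np.array([.632,.3005,.079]); y0=-1.0
b=yawfor(P,[y0,.12]); print(b); k=b[1]
set_gripper(.06)
ctrl.movep(P+[0,0,.08],rv(y0+k)); st("above")
ctrl.move_l(P,max_speed=.15); st("down")
set_gripper(.0,50); s=st("grip")
T0=s["torque"][2]
for y in list(np.arange(y0+.2,-.15,.2))+list(np.arange(-.15,.14,.04)):
    ctrl.movep(P,rv(y+k)); s=st(f"{y:.2f}")
    if y>-.3 and abs(s["torque"][2]-T0)>.25: break
set_gripper(.05); ctrl.move_l(P+[0,0,.09],max_speed=.3); st("up")
E
python3 k.py
```

```text
(np.float64(1.3471564751135992), 3.141592653589793)
above t 5.48 p [0.6325 0.2996 0.1591] F [ 0.1  0.6 -0.4] T [ 0.01  0.05 -0.01] w 0.0598 gf 0.0
down t 6.17 p [0.6326 0.3006 0.0795] F [-0.5  0.3  0.5] T [-0.04  0.02 -0.01] w 0.0602 gf 0.0
grip t 6.65 p [0.6324 0.3005 0.0805] F [-1.9 -1.2  5.4] T [-0.33  0.45 -0.03] w 0.0132 gf 51.5
-0.80 t 6.96 p [0.6327 0.3007 0.0805] F [-2.3 -1.2  5.5] T [-0.23  0.28  0.05] w 0.0127 gf 51.6
-0.60 t 7.27 p [0.6328 0.3009 0.0805] F [-0.6  0.   5.4] T [-0.14  0.29  0.07] w 0.0135 gf 51.6
-0.40 t 7.58 p [0.633  0.3012 0.0805] F [-0.8 -0.6  5.6] T [-0.01  0.18  0.02] w 0.0131 gf 51.6
-0.20 t 7.88 p [0.6331 0.3015 0.0805] F [-1.1  0.9  4.3] T [0.15 0.07 0.05] w 0.0133 gf 51.6
-0.15 t 8.13 p [0.6331 0.3015 0.0805] F [-1.1  1.   5.7] T [0.14 0.13 0.06] w 0.0132 gf 51.6
-0.11 t 8.38 p [0.6331 0.3016 0.0805] F [-0.6  0.5  5.3] T [0.12 0.15 0.11] w 0.0131 gf 51.6
-0.07 t 8.63 p [0.6331 0.3016 0.0805] F [-0.8  2.6  4.5] T [0.17 0.08 0.03] w 0.0133 gf 51.6
-0.03 t 8.88 p [0.6331 0.3017 0.0805] F [-0.   1.8  5.4] T [0.18 0.09 0.05] w 0.0128 gf 51.6
0.01 t 9.13 p [0.6331 0.3018 0.0805] F [-0.5  1.6  4.5] T [ 0.25  0.12 -0.01] w 0.0133 gf 51.6
0.05 t 9.38 p [0.6331 0.3018 0.0805] F [-0.8  2.   5.4] T [ 0.22  0.06 -0.21] w 0.0133 gf 51.7
0.09 t 9.63 p [0.6331 0.3018 0.0805] F [-0.5  0.9  4.6] T [ 0.2   0.09 -1.24] w 0.0129 gf 62.3
up t 10.53 p [0.6334 0.301  0.1719] F [-0.7 -0.7 -1.3] T [-0.03  0.01 -0.02] w 0.0497 gf 0.0
```

```bash
cat >> h.py <<'E'
import os
def ch(): return np.load("ch.npy")
def cpt(x,y,z): return place(np.array([[x,y,z]]),*ch())[0]
def pick(P,yaw,zg,op=.032,force=70):
    """grip fin at P(xy), TCP height zg"""
    k=0
    set_gripper(op); ctrl.movep([P[0],P[1],max(zg+.06,.11)],rv(yaw)); ctrl.move_l([P[0],P[1],zg],max_speed=.12)
    set_gripper(0,force); return st("grip")
E
cat > w.py <<'E'
from h import *
import sys
b=int(sys.argv[1]); off=float(sys.argv[2]); c=ch(); Y=(b-2.5)*.054
tr=np.array([.617,-.3225,.01])
pick(cpt(-.02,Y,0),c[2],.042)
a=cpt(-.02,Y,.0425); ctrl.move_l(cpt(-.04,Y,.043),max_speed=.06); st("out20")
ctrl.move_l(cpt(-.09,Y,.044),max_speed=.1); st("out")
ctrl.move_l(cpt(-.09,Y,.115),max_speed=.25); s=st("up")
T=place(np.array([[-.015,off,0]]),*tr)[0]
ctrl.movep([T[0],T[1],.115],rv(tr[2])); s=st("over tray")
if s["grip_width"]<.008: raise SystemExit("lost")
ctrl.move_l([T[0],T[1],.058],max_speed=.15)
print(ctrl.move_l([T[0],T[1],.037],max_speed=.03,until_force=4)); st("laid")
set_gripper(.03); ctrl.move_l([T[0],T[1],.12],max_speed=.3); st("done")
I=shots(); cv2.imwrite(f"pics/w{b}.png",np.vstack([cv2.resize(I["top"][120:250,140:460],None,fx=2,fy=2),cv2.resize(I["side"][140:300,140:460],None,fx=2,fy=2)]))
E
python3 w.py 4 -.027
```

```text
grip t 14.39 p [0.6374 0.0905 0.043 ] F [-0.8  0.1  1.8] T [ 0.06 -0.01 -0.02] w 0.0106 gf 68.5
out20 t 14.88 p [0.6152 0.0917 0.0431] F [-2.5 -0.1  3.2] T [-0.03  0.26 -0.  ] w 0.0108 gf 68.8
out t 15.53 p [0.5668 0.0945 0.0438] F [ 0.7 -0.1 -1.6] T [-0.01  0.01 -0.02] w 0.0106 gf 68.2
up t 15.96 p [0.5683 0.0945 0.1164] F [-0.7 -0.4 -1.6] T [-0.05  0.01  0.02] w 0.0105 gf 68.3
over tray t 17.59 p [ 0.6025 -0.3481  0.1146] F [ 0.4  0.5 -2.2] T [-0.05  0.01  0.  ] w 0.0107 gf 68.3
True
laid t 18.7 p [ 0.6024 -0.3498  0.041 ] F [0.3 0.6 2.8] T [-0.07 -0.13  0.01] w 0.0107 gf 69.1
done t 19.44 p [ 0.6038 -0.3507  0.1231] F [-0.2 -0.4 -1. ] T [0.03 0.03 0.02] w 0.03 gf 0.0
```

View pics/w4.png

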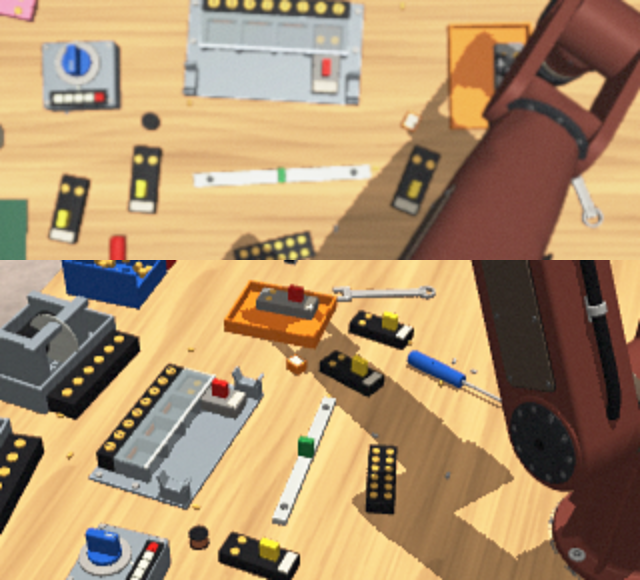

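```bash
python3 w.py 1 .027
cat > mm.py <<'E'
from h import *
# park clear of the cameras' view
ctrl.movej([-1.9,.217,1.613,0,1.311,-.112]) 
I=shots(); np.savez("mods.npz",m=np.array([L[0] for L in modules() if L[1]<.25]))
print(np.load("mods.npz")["m"].round(4))
V=I["top"][120:290,130:450]; cv2.imwrite("pics/park.png",np.vstack([cv2.resize(V,None,fx=2,fy=2),cv2.resize(I["side"][160:280,160:360],None,fx=2,fy=2,dst=None) if 0 else np.zeros((1,640,3),np.uint8)]))
print(sense()["t"])
E
python3 mm.py
```

```text
grip t 21.88 p [ 0.6279 -0.0714  0.0431] F [-0.1  0.   2.7] T [-0.07  0.   -0.  ] w 0.0105 gf 69.4
out20 t 22.36 p [ 0.6056 -0.0699  0.0431] F [-3.4  0.4  4.8] T [-0.02  0.36  0.04] w 0.0102 gf 69.8
out t 23.01 p [ 0.557  -0.0671  0.0437] F [ 0.5  0.4 -0.7] T [ 0.01  0.02 -0.02] w 0.0105 gf 69.0
up t 23.44 p [ 0.5586 -0.0675  0.1163] F [ 0.9 -0.8 -2. ] T [-0.01  0.04 -0.02] w 0.0101 gf 69.0
over tray t 24.37 p [ 0.6008 -0.2939  0.1133] F [-0.1  1.4 -2.3] T [-0.    0.03 -0.02] w 0.0103 gf 68.9
True
laid t 25.48 p [ 0.6019 -0.2959  0.041 ] F [ 0.6 -0.3  3.6] T [-0.08 -0.11  0.01] w 0.0104 gf 69.8
done t 26.22 p [ 0.6031 -0.2965  0.1228] F [0.  0.2 0.2] T [ 0.03 -0.02  0.02] w 0.0301 gf 0.0
[[ 0.4161  0.3215 -0.2022]
 [ 0.4611  0.206  -0.0804]
 [ 0.4584 -0.2086 -0.3996]
 [ 0.4459 -0.3359 -0.1961]]
29.4667
```

View pics/park.png

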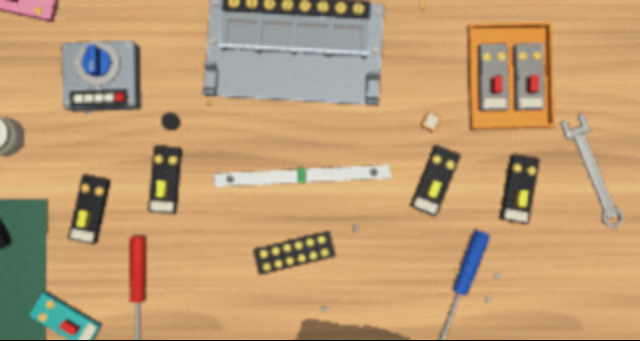

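```bash
cat > ins.py <<'E'
from h import *
import sys
# args: bay, approx module xy
b=int(sys.argv[1]); A=np.array([float(sys.argv[2]),float(sys.argv[3])]); c=ch(); Y=(b-2.5)*.054
if sense()["position"][2]<.2 : 
    q=list(sense()["joint_positions"]); ctrl.movej([-1.9,.217,1.613,0,1.311,-.112])
Ls=[L for L in modules() if L[1]<.25 and L[0][0]<.56]
for L in Ls: print(L[0].round(4),round(L[1],3),L[2])
m=min(Ls,key=lambda L:np.hypot(*(L[0][:2]-A)))[0]
if np.hypot(*(m[:2]-A))>.08: raise SystemExit("not found")
F=place(np.array([[-.015,0,0]]),*m)[0]
pick(F,m[2],.037,op=.045)
ctrl.move_l([F[0],F[1],.12],max_speed=.2); s=st("lift")
if s["grip_width"]<.008: raise SystemExit("lost")
G=cpt(-.077,Y,.12); ctrl.movep(G,rv(c[2])); s=st("over")
ctrl.move_l(cpt(-.077,Y,.046),max_speed=.12); s=st("down")
if s["grip_width"]<.008: raise SystemExit("lost")
hit=ctrl.move_l(cpt(-.012,Y,.046),max_speed=.05,until_force=9); s=st(f"push {hit}")
l=place(np.array([s["position"]-[c[0],c[1],0]]),0,0,-c[2])[0]; print("chassis-frame tcp",l.round(4),"expect x -.020")
if l[0]<-.027: raise SystemExit("short: holding")
ctrl.move_l(np.array(s["position"])-[0,0,.004],max_speed=.02,until_force=4); st("lowered")
set_gripper(.028); p=sense()["position"]; ctrl.move_l([p[0],p[1],.125],max_speed=.25); st("free")
E
python3 ins.py 4 .4161 .3215
```

```text
[ 0.4159  0.3209 -0.2175] 0.026 2
[ 0.4455 -0.337  -0.1756] 0.036 2
[ 0.4606  0.206  -0.0749] 0.053 2
[ 0.4586 -0.2091 -0.3968] 0.141 2
grip t 34.89 p [0.4022 0.3247 0.0381] F [0.2 0.  4.1] T [ 0.    0.03 -0.03] w 0.0102 gf 70.4
lift t 35.46 p [0.4006 0.3237 0.1193] F [ 0.1  1.  -2.5] T [0.01 0.01 0.07] w 0.0101 gf 69.7
over t 36.58 p [0.5784 0.0946 0.1188] F [ 0.2 -0.4 -1.1] T [ 0.03  0.02 -0.07] w 0.0106 gf 69.7
down t 37.35 p [0.5797 0.0943 0.0459] F [-0.5  0.2 -2.5] T [ 0.08 -0.04  0.02] w 0.0107 gf 69.7
push True t 38.48 p [0.6378 0.0903 0.0446] F [-0.3 -0.2  1.1] T [ 0.03 -0.18  0.  ] w 0.0102 gf 69.9
chassis-frame tcp [-0.0187  0.081   0.0446] expect x -.020
lowered t 38.68 p [0.6379 0.0903 0.0446] F [-1.6  0.9  3.9] T [-0.03 -0.05 -0.  ] w 0.0102 gf 70.4
free t 39.48 p [0.6371 0.0903 0.1267] F [-0.4  0.2 -1.2] T [ 0.07  0.03 -0.01] w 0.0277 gf 0.0
```

```bash
python3 ins.py 3 .461 .206 && python3 ins.py 2 .4586 -.209
```

```text
[ 0.4611  0.2055 -0.0802] 0.043 2
[ 0.4453 -0.337  -0.1744] 0.123 2
[ 0.4583 -0.2086 -0.404 ] 0.106 2
grip t 48.31 p [0.4472 0.2071 0.0381] F [0.3 0.4 3.7] T [-0.02  0.    0.02] w 0.0105 gf 69.5
lift t 48.88 p [0.4454 0.2064 0.1193] F [-0.1 -0.6 -1.6] T [-0.01  0.06  0.  ] w 0.0106 gf 68.7
over t 49.73 p [0.5747 0.0407 0.1183] F [-0.1  0.1 -0.7] T [-0.03  0.01 -0.07] w 0.0104 gf 68.7
down t 50.5 p [0.5765 0.0404 0.046 ] F [-0.6 -0.3 -1.3] T [-0.01 -0.02  0.02] w 0.0103 gf 68.7
push True t 51.63 p [0.6352 0.0364 0.0447] F [ 0.9  0.4 -0.8] T [ 0.02 -0.07  0.01] w 0.0105 gf 68.8
chassis-frame tcp [-0.0182  0.027   0.0447] expect x -.020
lowered t 51.84 p [0.6352 0.0364 0.0445] F [-1.  -0.5  4.9] T [-0.08 -0.1   0.01] w 0.0101 gf 69.4
free t 52.63 p [0.6345 0.0365 0.1267] F [ 0.1  0.4 -0.5] T [ 0.06 -0.02 -0.02] w 0.0281 gf 0.0
[ 0.4583 -0.2089 -0.3849] 0.016 2
[ 0.4453 -0.336  -0.1802] 0.08 2
grip t 60.38 p [ 0.4453 -0.2038  0.0381] F [0.4 0.6 4.1] T [ 0.04  0.02 -0.03] w 0.0104 gf 69.7
lift t 60.94 p [ 0.4437 -0.2028  0.1192] F [-0.2  0.5 -2.4] T [-0.01  0.02 -0.02] w 0.0106 gf 68.9
over t 61.86 p [ 0.5719 -0.0146  0.1186] F [ 1.3 -0.6 -1.1] T [-0.02  0.03  0.01] w 0.0104 gf 68.9
down t 62.62 p [ 0.5734 -0.0146  0.046 ] F [ 0.6  0.  -0.4] T [ 0.01 -0.01  0.03] w 0.0105 gf 68.9
push True t 63.78 p [ 0.6324 -0.0174  0.0445] F [ 1.  -0.1  1.4] T [ 0.04 -0.17 -0.03] w 0.0105 gf 69.2
chassis-frame tcp [-0.0178 -0.0269  0.0445] expect x -.020
lowered t 63.99 p [ 0.6324 -0.0174  0.0445] F [-1.1 -0.3  4.5] T [-0.01 -0.1  -0.01] w 0.0106 gf 69.7
free t 64.78 p [ 0.6315 -0.0172  0.1265] F [ 0.1 -0.2 -0.3] T [0.02 0.   0.03] w 0.028 gf 0.0
```

```bash
python3 ins.py 1 .4453 -.336; cat > chk.py <<'E'
from h import *
import sys
ctrl.movej([-1.9,.217,1.613,0,1.311,-.112])
I=shots(); c=ch()
for n in C:
    h=cv2.cvtColor(I[n],cv2.COLOR_BGR2HSV); yel=(h[...,0]>22)&(h[...,0]<36)&(h[...,1]>130)&(h[...,2]>90)
    for b in(1,2,3,4):
        P=place(np.array([[-.02,(b-2.5)*.054,.046]]),*c)[0]; u,v=proj(n,P)[0].astype(int); w=np.zeros_like(yel); w[v-8:v+9,u-8:u+9]=1
        p=place(np.array([[-.005,(b-2.5)*.054,0]]),*c)[0]
        r,f=fit({n:yel&w},FIN,[p[0],p[1],c[2]],z=.006); l=place(np.array([[r[0]-c[0],r[1]-c[1],0]]),0,0,-c[2])[0]
        print(n,b,"chassis frame origin",(l[:2]*1e3).round(1),"yaw",round(r[2]-c[2],2),round(f,3))
if len(sils("bar")):
    m,P,s=sils("bar")[0]; p,f=fit(m,BAR,[P[0],P[1],c[2] if len(sys.argv)>2 else .046],z=float(sys.argv[2]) if len(sys.argv)>2 else 0); print("bar",p.round(4),round(f,3),len(m)); np.save("bar.npy",p)
cv2.imwrite(f"pics/{sys.argv[1]}.png",np.vstack([cv2.resize(I["top"][120:230,150:410],None,fx=2.5,fy=2.5),cv2.resize(I["side"][170:290,160:420],None,fx=2.5,fy=2.5)]))
print(sense()["t"])
E
python3 chk.py ins4
```

```text
[ 0.4446 -0.3363 -0.1732] 0.033 1
grip t 72.14 p [ 0.4307 -0.3345  0.0383] F [-0.4 -0.2  4.7] T [ 0.11  0.05 -0.  ] w 0.0101 gf 71.7
lift t 72.71 p [ 0.4292 -0.3331  0.1192] F [-0.1 -1.  -1.5] T [ 0.05  0.02 -0.03] w 0.0104 gf 70.9
over t 73.86 p [ 0.5694 -0.0687  0.1192] F [-1.  -0.4 -0.6] T [ 0.01 -0.02  0.05] w 0.0105 gf 70.9
down t 74.62 p [ 0.5702 -0.0685  0.0459] F [ 0.2 -0.5 -0.5] T [-0.05  0.01 -0.02] w 0.0108 gf 70.9
push True t 75.73 p [ 0.6278 -0.0711  0.0447] F [ 0.9 -0.3  1.1] T [-0.13 -0.18 -0.08] w 0.0107 gf 71.1
chassis-frame tcp [-0.0192 -0.0807  0.0447] expect x -.020
lowered t 75.94 p [ 0.6279 -0.0711  0.0447] F [-0.3 -0.3  3.8] T [ 0.03 -0.07 -0.02] w 0.0103 gf 71.6
free t 76.73 p [ 0.627  -0.0709  0.1265] F [-0.4 -0.2 -0.2] T [ 0.06 -0.02  0.03] w 0.028 gf 0.0
top 1 chassis frame origin [ -4.4 -81.2] yaw 0.04 0.008
top 2 chassis frame origin [ -3.5 -27.1] yaw 0.06 0.015
top 3 chassis frame origin [-4.4 26.3] yaw 0.01 0.008
top 4 chassis frame origin [-4.  81.7] yaw 0.06 0.004
side 1 chassis frame origin [ -3.3 -81.6] yaw 0.06 0.025
side 2 chassis frame origin [ -3.7 -27.8] yaw 0.05 0.084
side 3 chassis frame origin [-4.3 26.4] yaw 0.06 0.069
side 4 chassis frame origin [-3.3 79.7] yaw 0.01 0.07
bar [ 0.4662 -0.0044  0.0483] 0.03 2
80.3167
```

View pics/ins4.png

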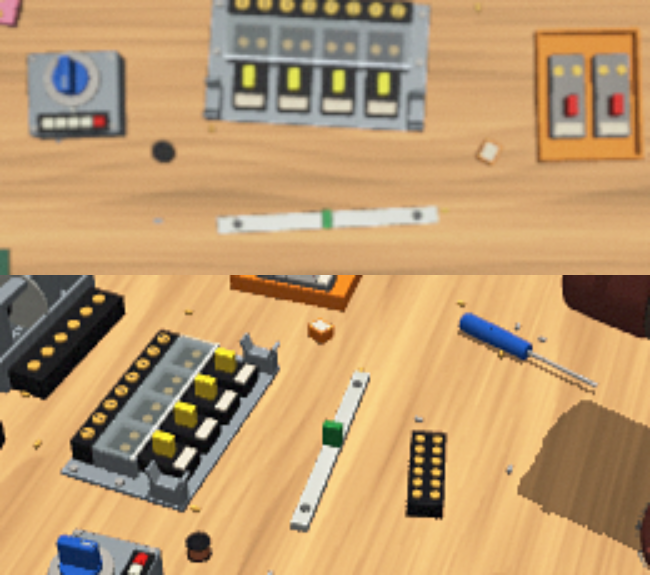

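```bash
cat > bar.py <<'E'
from h import *
b=np.load("bar.npy"); c=ch()
pick(b[:2],b[2],.027,op=.035,force=80)
ctrl.move_l([b[0],b[1],.13],max_speed=.15); s=st("lift")
ctrl.movep(cpt(-.0473,0,.13),rv(c[2])); s=st("over")
if s["grip_width"]<.008: raise SystemExit("lost")
ctrl.move_l(cpt(-.0473,0,.082),max_speed=.1); st("near")
print(ctrl.move_l(cpt(-.0473,0,.053),max_speed=.025,until_force=6)); s=st("seat")
if s["position"][2]>.063: raise SystemExit("high: holding")
set_gripper(.024); p=sense()["position"]; ctrl.move_l([p[0],p[1],.13],max_speed=.15); st("free")
E
python3 bar.py
```

```text
grip t 84.77 p [ 0.4675 -0.0045  0.0283] F [0.  0.8 7.1] T [0.16 0.16 0.02] w 0.0103 gf 79.3
lift t 85.6 p [ 0.465  -0.0042  0.1288] F [ 1.   0.  -1.8] T [-0.03 -0.03  0.05] w 0.0104 gf 78.3
over t 86.22 p [0.6032 0.0114 0.1277] F [-0.3 -0.2 -1.9] T [-0.03  0.06  0.05] w 0.0103 gf 78.3
near t 86.85 p [0.6043 0.0111 0.0819] F [-0.1 -0.2 -1.4] T [-0.01 -0.    0.02] w 0.0104 gf 78.3
True
seat t 87.7 p [0.6043 0.0112 0.0593] F [-0.4 -0.8  4.4] T [-0.06 -0.03 -0.04] w 0.0103 gf 79.1
free t 88.62 p [0.6019 0.0114 0.1296] F [-0.6  0.5 -0.7] T [ 0.01 -0.03  0.01] w 0.0241 gf 0.0
```

```bash
python3 chk.py fin .031; python3 - <<'E'
from h import *
c=ch(); b=np.load("bar.npy"); print("bar in chassis mm",(place(np.array([[b[0]-c[0],b[1]-c[1],0]]),0,0,-c[2])[0]*1e3).round(1),b[2]-c[2])
I=shots(); cv2.imwrite("pics/fin2.png",np.vstack([cv2.resize(I["top"][120:185,225:335],None,fx=6,fy=6,interpolation=cv2.INTER_CUBIC)[:270],cv2.resize(I["side"][180:265,180:290],None,fx=6,fy=6,interpolation=cv2.INTER_CUBIC)[:330 if 0 else 320]]))
E
```

```text
top 1 chassis frame origin [ -4.4 -81.2] yaw 0.04 0.008
top 2 chassis frame origin [ -3.3 -27.1] yaw 0.06 0.012
top 3 chassis frame origin [-4.4 26.3] yaw 0.01 0.008
top 4 chassis frame origin [-4.  81.7] yaw 0.06 0.004
side 1 chassis frame origin [ -3.3 -81.6] yaw 0.06 0.025
side 2 chassis frame origin [  0.3 -28.1] yaw 0.1 0.332
side 3 chassis frame origin [-3.6 26.4] yaw 0.07 0.074
side 4 chassis frame origin [-3.3 79.7] yaw 0.01 0.07
bar [ 0.6031  0.0065 -0.0603] 0.089 2
92.3
bar in chassis mm [-48.4  -4.8   0. ] -0.0012473749969265577
```

View pics/fin.png

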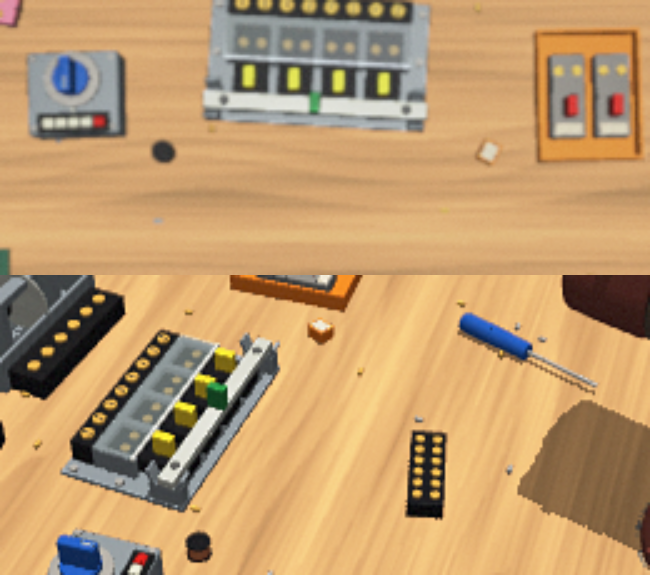

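```bash
python3 - <<'E'
import cv2,numpy as np
from h import *
I=shots(); cv2.imwrite("pics/close.png",cv2.resize(I["side"][185:270,180:285],None,fx=7,fy=7,interpolation=cv2.INTER_CUBIC))
E
```

```text
(no output)
```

View pics/close.png

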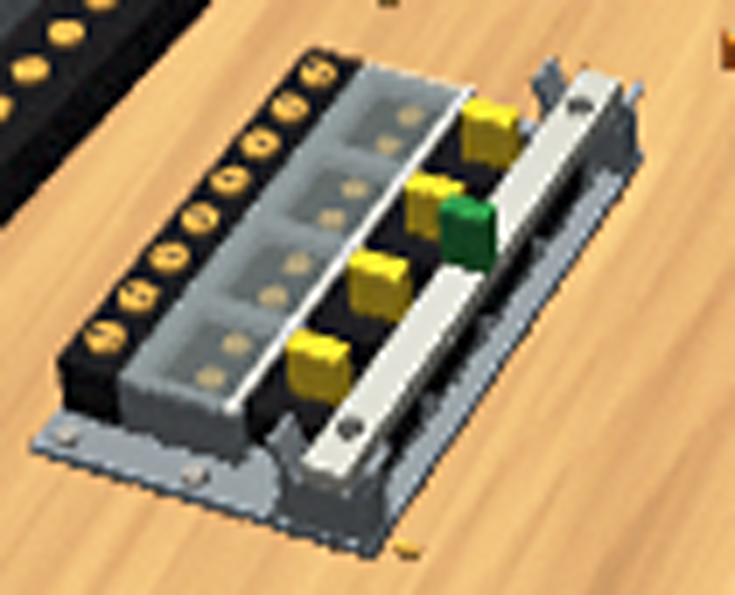

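```bash
python3 - <<'E'
from h import *
I=shots(); c=ch()
loc=lambda r:(place(np.array([[r[0]-c[0],r[1]-c[1],0]]),0,0,-c[2])[0][:2]*1e3).round(1)
for n in C:
    h=cv2.cvtColor(I[n],cv2.COLOR_BGR2HSV); g=(h[...,0]>50)&(h[...,0]<85)&(h[...,1]>110)
    u,v=proj(n,cpt(-.048,0,.065))[0].astype(int); w=np.zeros_like(g); w[v-12:v+13,u-12:u+13]=1
    r,f=fit({n:g&w},[BAR[1]],[*cpt(-.048,0,0)[:2],c[2]],z=.031); print(n,(g&w).sum(),loc(r),round(f,3))
    d=spotter.silhouettes(n,"bar")[0]; r,f=fit({n:d["pixels"]},BAR,[*cpt(-.048,0,0)[:2],c[2]],z=.031,da=.02); print(" sil",loc(r),r[2]-c[2],round(f,3))
    # bright aluminium: ends along the bar axis
    wh=(h[...,1]<60)&(h[...,2]>150); ys=np.arange(-.16,.16,.0005)
    uv=proj(n,place(np.array([[-.048,y,.043] for y in ys]),*c)).astype(np.float32)
    V=cv2.remap(I[n],uv[None,:,0],uv[None,:,1],cv2.INTER_LINEAR)[0].astype(int).mean(1)
    print(" profile",[(int(round(y*1e3)),int(a)) for y,a in zip(ys[::4],V[::4]) if .12<abs(y)<.15])
E
```

```text
top 19 [-49.   -0.9] 0.297
 sil [-48.6  -0.6] -0.0014999546277269724 0.012
 profile [(-148, 166), (-146, 166), (-144, 166), (-142, 166), (-140, 165), (-138, 163), (-136, 181), (-134, 200), (-132, 216), (-130, 218), (-128, 217), (-126, 217), (-124, 218), (-122, 218), (120, 218), (122, 218), (124, 217), (126, 218), (128, 218), (130, 217), (132, 197), (134, 176), (136, 157), (138, 162), (140, 166), (142, 168), (144, 168), (146, 168), (148, 168)]
side 79 [-48.3  -1. ] 0.009
 sil [-47.7  -1.3] -0.001145402720688013 0.038
 profile [(-148, 181), (-146, 181), (-144, 181), (-142, 180), (-140, 181), (-138, 187), (-136, 197), (-134, 207), (-132, 215), (-130, 218), (-128, 217), (-126, 218), (-124, 219), (-122, 215), (120, 222), (122, 221), (124, 221), (126, 220), (128, 222), (130, 229), (132, 229), (134, 175), (136, 115), (138, 99), (140, 88), (142, 84), (144, 74), (146, 67), (148, 65)]
```

```bash
python3 -c "
from workcell import workorder
print(workorder.sign_off())"
```

```text
the job is handed in; nothing more can be done
None
```

I handed the job in at about 93 s of the 208 s allowed. The reset knob is at its zero stop, both worn modules lie flat in the scrap tray, and all four black modules are home. The retaining bar is down in both seats and centred to within about 1 mm by the cameras.

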